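Load the disinfection tray and start the cycle

ROBOT

A 6-joint arm with a two-finger parallel gripper is mounted at the origin on the work surface. World frame = base frame: x ahead of the robot, y to its left, z up, the work surface at z = 0. Lengths are in mm, angles in rad, forces in N, time in s.
With the tool pointing down it reaches from about 350 to 875 mm from the base axis. Payload 4.2 kg.
Tool frame: the origin (TCP) lies between the finger pads; the fingertips stand 11 mm ahead of it and the grasp point (between the pads) lies 8 mm behind it; z points along the fingers, y is the direction in which the jaws open and shut (so a half turn about z gives the same grasp; the last joint's range is limited). The gripper opens to 85 mm and grips with 20 to 120 N. Pads are 22 mm wide; open, the fingers measure 114 mm over their backs; the gripper's body (76 mm by 85 mm) begins 54 mm behind the grasp point. The pads swing forward as they close: fully open they stand 13 mm farther back than shut.
Start: joints at [0.259, 0.385, 0.008, 0, -1.194, -0.259], TCP at [624.979, 0.025, 242.312] pointing down, gripper open.
Joint ranges: [-3.14, 3.14], [-1.21, 2.06], [-1.07, 1.41], [-3.16, 2.05], [-2.99, -0.16], [-3.1, 3.1]. Speed limits (rad/s): [2.79, 2.79, 3.14, 3.14, 3.14, 3.14].

INTERFACE

Orientations are given as a unit quaternion [x, y, z, w].
In Python, from bench import * gives the robot as it stands.
- The arm moves only by the tool servo_tool, never from a script. Its argument "rows" is a list of rows, each a list of 7 numbers: the opening, from 0 (shut) to 1 (fully open), then the shift along the tool's x, y, z in cm, then the turn, a rotation vector about the tool's x, y, z in degrees. A call has 1 to 12 rows; each row shifts and turns the commanded pose from where the row before left it, along the tool's axes as they then stand; what a row does not reach is not made up. A row lasts 1/10 s, in which the tool goes at most 50 mm and 8.59 degrees, less where a joint would pass 70% of its speed; a pose out of reach is approached as far as the arm can. A call is refused whole if a number of a shift passes 5 or a number of a turn 8.59, either way. A call with a gripper value outside its range is refused whole. The fingers move at their own pace and stop on an object; the grip force is fixed at half the most. Time passes only in rows, so rows that do not move let the fingers close. It gives the time, the measured TCP pose, the force and the opening at its end, in the units of the state.
- read_state(): the state, without advancing time (a new reading comes with each control period).
- get_image(name): name is "scene" or "side" or "wrist"; returns a dict with "image" (420x560x3 uint8, red, green, blue), "mtx" (3x3 intrinsics, pixels), "extrinsics" (4x4, takes a point from camera to world coordinates). Camera axes: x right, y up, looking along -z (the intrinsics and any distortion apply to the point x, -y, -z); pixel columns grow to the right and rows downward; lengths in mm; the calibration is good to about 2 mm. The wrist camera is an equidistant fisheye: a pixel r from the principal point sees the ray r / f radians off the axis. A picture is of the moment at which its call begins. There is no depth.
- job_done(): hands the job in, once; it reports no verdict.
The state is a dict: "clock": time; "joints": joint angles; "joint_vel": joint speeds; "joint_efforts": joint torques, N m; "position": TCP position; "ee_rot": TCP orientation; "contact_force": force on the tool from outside, world axes, zero at the start; "wrist_torque": the same for the moment, N m; "gripper_width": finger opening in mm.
Only numpy, scipy, OpenCV 4.12 (cv2) and the standard library are available. Lean on these libraries where they do the work, as an engineer would, in place of code of your own. Each camera call takes 0.05 s, during which the arm holds its last target. There are 200 camera calls.

TASK

Pack all the blue cassettes that stand about into the open tray, upright and each down on its floor. Only when they are all in, turn the console's selector clockwise until it clicks over to its far stop; then start the cycle by pressing the keys one at a time, fully down and let up again, in this order: round, cross, square, bar. Press no key before the selector has clicked, and leave the other things on the table standing where they are.

Things in the scene. Friction and masses are not known exactly. Their poses are not given: they have to be found in the camera images.
- tray: Pale blue open-topped disinfection tray, fixed to the table. Outside 302 (x) by 134 (y) by 55 mm high, walls 6 mm, so inside 290 by 122 mm; the inner floor is 6 mm above the table. Origin at the centre of its underside, x along its long side, z up.
- cassette_a_mid (a point): Light blue plastic cassette (may be absent), 60 mm thick (y) and 110 mm long (x), about 280 g, bottom-heavy. Body 50 mm high; on its top, centred, stands a grip rib 50 mm long (x), 14 mm thick (y) and 30 mm high, so 80 mm in all. This point is on its middle, 40 mm above its underside; z up when upright. It can be gripped by the rib, end to end (50 mm) or across (14 mm). Start: upright on the table.
- cassette_b_mid (a point): Light blue plastic cassette (may be absent), 54 mm thick (y) and 110 mm long (x), about 280 g, bottom-heavy. Body 50 mm high; on its top, centred, stands a grip rib 50 mm long (x), 14 mm thick (y) and 30 mm high, so 80 mm in all. This point is on its middle, 40 mm above its underside; z up when upright. It can be gripped by the rib, end to end (50 mm) or across (14 mm). Start: upright on the table.
- cassette_c_mid (a point): Light blue plastic cassette (may be absent), 54 mm thick (y) and 110 mm long (x), about 280 g, bottom-heavy. Body 50 mm high; on its top, centred, stands a grip rib 50 mm long (x), 14 mm thick (y) and 30 mm high, so 80 mm in all. This point is on its middle, 40 mm above its underside; z up when upright. It can be gripped by the rib, end to end (50 mm) or across (14 mm). Start: upright on the table.
- cassette_d_mid (a point): Light blue plastic cassette (may be absent), 46 mm thick (y) and 110 mm long (x), about 280 g, bottom-heavy. Body 50 mm high; on its top, centred, stands a grip rib 50 mm long (x), 14 mm thick (y) and 30 mm high, so 80 mm in all. This point is on its middle, 40 mm above its underside; z up when upright. It can be gripped by the rib, end to end (50 mm) or across (14 mm). Start: upright on the table.
- cassette_e_mid (a point): Light blue plastic cassette (may be absent), 46 mm thick (y) and 110 mm long (x), about 280 g, bottom-heavy. Body 50 mm high; on its top, centred, stands a grip rib 50 mm long (x), 14 mm thick (y) and 30 mm high, so 80 mm in all. This point is on its middle, 40 mm above its underside; z up when upright. It can be gripped by the rib, end to end (50 mm) or across (14 mm). Start: upright on the table.
- console: White control console, fixed, 230 (x) by 150 (y) by 45 mm high. Origin at the centre of its underside. The four keys stand on its near half (-x) in a 2 by 2 square at 62 to 64 mm spacing, in any arrangement; the selector is on its far half.
- selector_grip (a point): The selector: a black bar knob on a round metal skirt. Bar 64 mm long, 16 mm thick, 36 mm high above the skirt. This point is on the turning axis (vertical), 15 mm below the bar's top; it is 82 mm above the table. Its x axis runs along the bar (white mark at the -x end), y across it; they turn with the knob.
- selector (a joint): Turn of the selector in rad, growing clockwise seen from above. 0: off stop (bar along the console's x), 1.3: far stop. A sprung detent lies between: it resists with up to 0.2 N m until about 0.65, then snaps on to the far stop and stays there; short of that it springs back.
- key_round_top (a point): Centre of the top of the round key: light grey cap, round, 32 mm across, on a 50 mm square housing; 65 mm above the table when up, 12 mm above its housing. Axes as the console's; it moves with the cap.
- key_round (a joint): How far the round key is pressed down, m: 0 up, 0.006 fully down. Spring: starts to yield at 1.5 N, 5.1 N fully down; comes up by itself.
- key_cross_top (a point): Centre of the top of the cross key: light grey cap, cross (plus) shaped, arms 36 mm long and 13 mm wide, on a 50 mm square housing; 65 mm above the table when up, 12 mm above its housing. Axes as the console's; it moves with the cap.
- key_cross (a joint): How far the cross key is pressed down, m: 0 up, 0.006 fully down. Spring: starts to yield at 1.5 N, 5.1 N fully down; comes up by itself.
- key_square_top (a point): Centre of the top of the square key: light grey cap, square, 29 mm, on a 50 mm square housing; 65 mm above the table when up, 12 mm above its housing. Axes as the console's; it moves with the cap.
- key_square (a joint): How far the square key is pressed down, m: 0 up, 0.006 fully down. Spring: starts to yield at 1.5 N, 5.1 N fully down; comes up by itself.
- key_bar_top (a point): Centre of the top of the bar key: light grey cap, a narrow bar, 40 (y) by 13 mm (x), on a 50 mm square housing; 65 mm above the table when up, 12 mm above its housing. Axes as the console's; it moves with the cap.
- key_bar (a joint): How far the bar key is pressed down, m: 0 up, 0.006 fully down. Spring: starts to yield at 1.5 N, 5.1 N fully down; comes up by itself.
- sanitiser: Bystander: clear bottle, 64 mm across, 170 mm high. Origin at the centre of its underside.
- jar: Bystander: clear closed jar, 70 mm across, 80 mm high. Origin at the centre of its underside.
- tape: Bystander: roll of paper tape, 90 mm across, 30 mm high. Origin at the centre of its underside.
- notepad: Bystander: paper pad, 90 by 120 by 18 mm. Origin at the centre of its underside.

How it is judged (in metres and radians):
On the way, in this order (a step that is already met when the one before it is completed fails the run):
1. all cassettes stand in the tray, down on its floor, and are let go (x of cassette_a_mid in the frame of tray between -0.131 and 0.131 m and y of cassette_a_mid in the frame of tray between -0.045 and 0.045 m and z of cassette_a_mid in the frame of tray between 0.035 and 0.053 m and angle between each of cassette_a_mid, cassette_b_mid, cassette_c_mid, cassette_d_mid, cassette_e_mid's own z axis and vertical below 0.12 rad and x of cassette_b_mid in the frame of tray between -0.131 and 0.131 m and y of cassette_b_mid in the frame of tray between -0.045 and 0.045 m and z of cassette_b_mid in the frame of tray between 0.035 and 0.053 m and x of cassette_c_mid in the frame of tray between -0.131 and 0.131 m and y of cassette_c_mid in the frame of tray between -0.045 and 0.045 m and z of cassette_c_mid in the frame of tray between 0.035 and 0.053 m and x of cassette_d_mid in the frame of tray between -0.131 and 0.131 m and y of cassette_d_mid in the frame of tray between -0.045 and 0.045 m and z of cassette_d_mid in the frame of tray between 0.035 and 0.053 m and x of cassette_e_mid in the frame of tray between -0.131 and 0.131 m and y of cassette_e_mid in the frame of tray between -0.045 and 0.045 m and z of cassette_e_mid in the frame of tray between 0.035 and 0.053 m and contact force between the fingers and cassette_a below 0.5 N and contact force between the fingers and cassette_b below 0.5 N and contact force between the fingers and cassette_c below 0.5 N and contact force between the fingers and cassette_d below 0.5 N and contact force between the fingers and cassette_e below 0.5 N), for 0.2 s.
2. the selector has clicked over to its far stop (value of joint selector above 1.15 rad), for 0.1 s.
3. the round key is pressed down, the other keys up (value of joint key_round above 0.0045 m and value of joint each of key_cross, key_square, key_bar below 0.002 m), for 0.05 s.
4. the cross key is pressed down, the other keys up (value of joint key_cross above 0.0045 m and value of joint each of key_round, key_square, key_bar below 0.002 m), for 0.05 s.
5. the square key is pressed down, the other keys up (value of joint key_square above 0.0045 m and value of joint each of key_round, key_cross, key_bar below 0.002 m), for 0.05 s.
6. the bar key is pressed down, the other keys up (value of joint key_bar above 0.0045 m and value of joint each of key_round, key_cross, key_square below 0.002 m), for 0.05 s.
At the end, for the whole second after the job is handed in: Every cassette present stands in the tray (middle inside its walls, underside within about 7 mm of its floor, tilt under 0.12 rad), at rest and let go; the selector is past 1.15 rad; all keys are up (under 2 mm); no bystander has moved 5 cm or tipped (all of step 1 and linear speed of each of cassette_a, cassette_b, cassette_c, cassette_d, cassette_e below 0.02 m/s and value of joint selector above 1.15 rad and value of joint each of key_round, key_cross, key_square, key_bar below 0.002 m and distance of each of sanitiser, jar, tape, notepad from where it was at the start of the episode below 0.05 m and angle between each of sanitiser, jar, tape, notepad's own z axis and vertical below 0.4 rad); the robot touches nothing.
It fails at once if a key is pressed before the selector has clicked over (value of joint selector below 0.9 rad and value of joint any of key_round, key_cross, key_square, key_bar above 0.003 m).
It fails at once if two keys are down together (value of joint each of key_round, key_cross above 0.003 m or value of joint each of key_round, key_square above 0.003 m or value of joint each of key_round, key_bar above 0.003 m or value of joint each of key_cross, key_square above 0.003 m or value of joint each of key_cross, key_bar above 0.003 m or value of joint each of key_square, key_bar above 0.003 m).
It fails at once if a bystander is tipped or pushed 5 cm or more (not (distance of each of sanitiser, jar, tape, notepad from where it was at the start of the episode below 0.05 m and angle between each of sanitiser, jar, tape, notepad's own z axis and vertical below 0.4 rad)).
Of cassette_a, cassette_b, cassette_c, cassette_d, cassette_e only 4 to 5 are there at a start; the rules pass over those that are not, and their reading is None.
At some moment in a run one of cassette_a, cassette_b, cassette_c, cassette_d, cassette_e may be knocked a few centimetres aside while the robot is not near it.
It also fails if it takes over 210 s, if anything falls off the work surface, if the arm or the gripper's body presses on something with over 40 N, if the wrist force passes 120 N, or if a joint passes its speed limit or range.

## Working session

There is one attempt and no reset: what is moved stays moved. The work goes in short steps, Python scripts to look and compute and a tool call to move; the robot and the scene stay as the last step left them, time stands still between calls to the robot, and variables do not carry over. Pictures are saved under pics/ and viewed, about 12 in all and at most 16, crops included, and the job is handed in when it is done.

Besides the shell and the picture viewer there is one more tool, called after "Emit:" as name(argument=value, ...) on one line, values as JSON. servo_tool: Moves the arm, as the interface text tells. Its arguments: {"type":"object","properties":{"rows":{"type":"array","items":{"type":"array","items":{"type":"number"}}}},"required":["rows"]}

```bash
ls; mkdir -p pics
cat > h.py <<'E'
from bench import *
import numpy as np, cv2
def grab(n,fn=None):
    d=get_image(n)
    if fn: cv2.imwrite('pics/'+fn,d['image'][:,:,::-1])
    return d
def ray(d,u,v,fish=False):
    K=np.array(d['mtx']);E=np.array(d['extrinsics'])
    x=(u-K[0,2])/K[0,0];y=(v-K[1,2])/K[1,1]
    if fish:
        r=np.hypot(x,y);s=np.sin(r)/r if r>1e-9 else 1
        c=np.array([x*s,-y*s,-np.cos(r)])
    else: c=np.array([x,-y,-1.])
    return E[:3,3],E[:3,:3]@c
def onz(d,u,v,z,fish=False):
    o,r=ray(d,u,v,fish);return o+r*(z-o[2])/r[2]
E
python3 - <<'E'
from h import *
print(read_state())
a=grab('scene','s0.png');b=grab('side','d0.png');c=grab('wrist','w0.png')
for d in(a,b,c):print(np.round(d['mtx'],1).tolist(),np.round(d['extrinsics'],3).tolist())
E
```

```text
pics
{'clock': 0.0, 'joints': array([ 2.58615208e-01,  3.85607736e-01,  6.61965416e-03, -4.88303378e-04,
       -1.19403019e+00, -2.58585504e-01]), 'joint_vel': array([-0.00086768,  0.00054321,  0.00054045, -0.00041263,  0.00036006,
       -0.00089747]), 'joint_efforts': array([-9.55001960e-04, -3.92286408e+01,  1.88399577e+01,  4.18616563e+00,
       -4.72148502e-03,  8.27910434e-07]), 'position': array([6.24433591e+02, 2.49572032e-02, 2.41189854e+02]), 'ee_rot': array([-0.70705313,  0.70715952,  0.00075472, -0.00084626]), 'contact_force': array([-1.11360207,  0.46534703, -0.19603017]), 'wrist_torque': array([-0.05653981, -0.00770262, -0.05439118]), 'gripper_width': 85.62048140290766}
[[500.8, 0.0, 287.0], [0.0, 500.8, 219.0], [0.0, 0.0, 1.0]] [[-0.383, -0.768, 0.513, 1217.698], [0.924, -0.321, 0.21, 312.186], [0.003, 0.554, 0.833, 1150.207], [0.0, 0.0, 0.0, 1.0]]
[[470.7, 0.0, 277.9], [0.0, 470.7, 207.8], [0.0, 0.0, 1.0]] [[0.918, 0.315, -0.242, 233.719], [-0.398, 0.716, -0.573, -726.329], [-0.007, 0.622, 0.783, 1091.677], [0.0, 0.0, 0.0, 1.0]]
[[325.2, 0.0, 280.8], [0.0, 325.2, 211.0], [0.0, 0.0, 1.0]] [[-1.0, -0.001, 0.002, 624.738], [0.0, -0.956, -0.292, -75.682], [0.002, -0.292, 0.956, 372.051], [0.0, 0.0, 0.0, 1.0]]
```

View pics/s0.png

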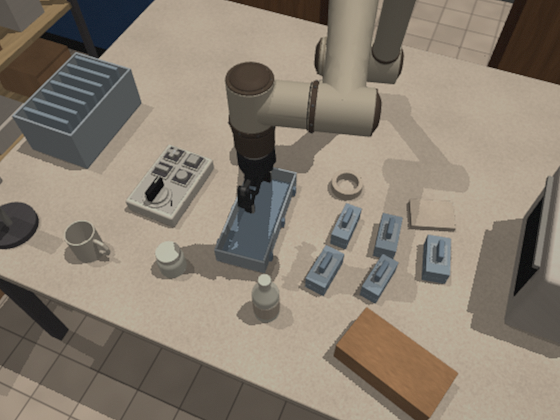

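View pics/d0.png

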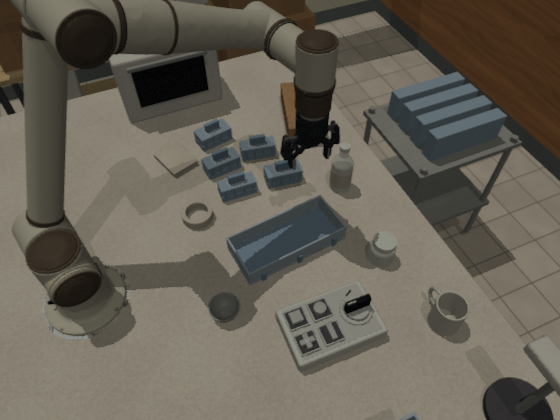

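View pics/w0.png

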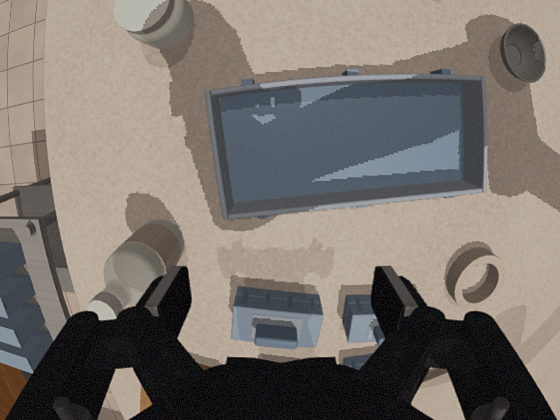

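The scene shows five blue cassettes, with ribs in the scene view near (349,215), (392,228), (323,262), (382,273) and (440,247). The tray is beneath the gripper and the console is at its left, with bar knob and 2x2 keys. I'll triangulate rough poses.

Run:
```python
from h import *
a=grab('scene');b=grab('side');w=grab('wrist')
S=[(349,215),(392,228),(323,262),(382,273),(440,247)];D=[(236,181),(221,155),(284,167),(258,140),(211,127)]
for s,t in zip(S,D):print(onz(a,*s,80).round(),onz(b,*t,80).round())
print('tray scene',[onz(a,*p,55)[:2].round() for p in[(218,258),(264,268),(297,176),(280,168)]])
print('tray wrist',[onz(w,*p,55,True)[:2].round() for p in[(208,92),(483,77),(485,190),(226,217)]])
print('keys side',[onz(b,*p,65)[:2].round() for p in[(297,316),(321,306),(307,342),(331,330)]],'knob',onz(b,357,302,97)[:2].round(), 'bystanders',[onz(b,*p,z)[:2].round() for p,z in[((343,150),170),((385,243),80),((197,210),30),((178,158),18)]])
```

```text
[486. 186.  80.] [476. 154.  80.]
[482. 299.  80.] [471. 271.  80.]
[641. 172.  80.] [624. 148.  80.]
[615. 313.  80.] [597. 286.  80.]
[490. 425.  80.] [483. 402.  80.]
tray scene [array([718., -77.]), array([699.,  40.]), array([400.,   7.]), array([392., -48.])]
tray wrist [array([ 695., -100.]), array([ 403., -132.]), array([388.,  -4.]), array([681.,  28.])]
keys side [array([ 463., -291.]), array([ 527., -291.]), array([ 457., -358.]), array([ 520., -354.])] knob [ 599. -329.] bystanders [array([765.,  64.]), array([ 754., -204.]), array([346., 137.]), array([355., 374.])]
```

Run:
```python
from h import *
b=grab('side');print({k:np.shape(v) for k,v in b.items()},[k for k in b])
print('tray side',[onz(b,*p,55)[:2].round() for p in[(230,240),(323,201),(346,232),(263,278)]])
```

```text
{'image': (420, 560, 3), 'mtx': (3, 3), 'extrinsics': (4, 4)} ['image', 'mtx', 'extrinsics']
tray side [array([394., -16.]), array([682.,   4.]), array([ 690., -118.]), array([ 431., -159.])]
```

Emit:
servo_tool(rows=[[1, 4, 0, -3, 0, 0, 0], [1, 5, 0, -2, 0, 0, 0], [1, 5, 0, 0, 0, 0, 0], [1, 5, 0, 0, 0, 0, 0], [1, 5, 0, 0, 0, 0, 0], [1, 3, 0, 0, 0, 0, 0], [1, 0, 0, 0, 0, 0, 0], [1, 0, 0, 0, 0, 0, 0]])

```text
clock: 1.15
position: [624.7, -267.1, 290.3]
ee_rot: [-0.707, 0.708, 0.0, -0.0]
contact_force: [-0.2, -0.3, 0.6]
gripper_width: 85.4
```

Run:
```python
from h import *
w=grab('wrist','w1.png')
```

```text
(no output)
```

View pics/w1.png

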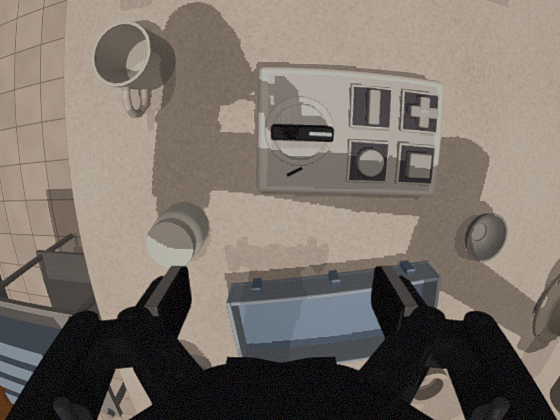

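Emit:
servo_tool(rows=[[1, -5, 0, 0, 0, 0, 0], [1, -5, 0, 0, 0, 0, 0], [1, -5, 0, 0, 0, 0, 0], [1, -5, 0, 0, 0, 0, 0], [1, -5, 1, -2, 0, 0, 0], [1, -5, 2, -2, 0, 0, 0], [1, -5, 2, -2, 0, 0, 0], [1, -5, 2, 0, 0, 0, 0], [1, -5, 2, 0, 0, 0, 0], [1, -5, 2, 0, 0, 0, 0], [1, 0, 0, 0, 0, 0, 0], [1, 0, 0, 0, 0, 0, 0]])

```text
clock: 2.4
position: [523.9, 207.8, 344.4]
ee_rot: [0.709, -0.705, 0.0, -0.0]
contact_force: [0.0, -0.1, -0.3]
gripper_width: 85.3
```

Run:
```python
from h import *
w=grab('wrist','w2.png')
```

```text
(no output)
```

View pics/w2.png

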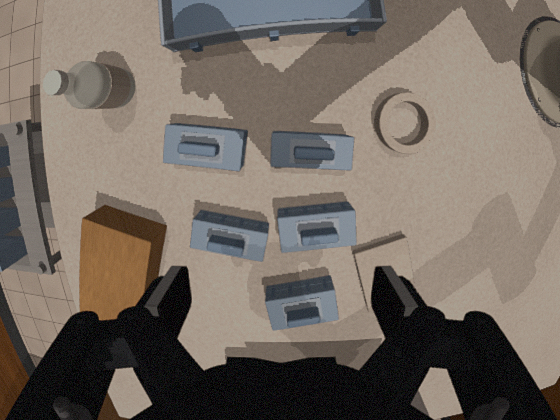

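In w1: knob is at (302,132) with the mark toward -x. Keys are round (371,162), cross (421,111), square (416,163) and bar (373,106). In w2 all five cassettes and their ribs are visible. I'll rectify w2 onto z=50 and measure.

```bash
cat >> h.py <<'E'
def proj(d,P,fish=True):
    K=np.array(d['mtx']);E=np.array(d['extrinsics'])
    p=(np.asarray(P,float)-E[:3,3])@E[:3,:3];x,y,z=p[...,0],-p[...,1],-p[...,2]
    rho=np.hypot(x,y);th=np.arctan2(rho,z);k=th/np.maximum(rho,1e-9) if fish else 1/z
    return np.stack([K[0,0]*x*k+K[0,2],K[1,1]*y*k+K[1,2]],-1)
def ortho(d,x0,x1,y0,y1,z,s):
    # columns: world x decreasing to right ; rows: y increasing downward
    X,Y=np.meshgrid(np.arange(x1,x0,-1/s),np.arange(y0,y1,1/s))
    m=proj(d,np.stack([X,Y,0*X+z],-1)).astype(np.float32)
    return cv2.remap(d['image'],m[...,0],m[...,1],cv2.INTER_CUBIC)[:,:,::-1]
E
python3 - <<'E'
from h import *
w=grab('wrist');cv2.imwrite('pics/o2.png',ortho(w,380,720,120,420,50,2)[:600])
np.savez('w2.npz',**w)
print(onz(w,50*0+165,45,55,True))
E
```

```text
[677.79701739  30.92544213  55.        ]
```

View pics/o2.png

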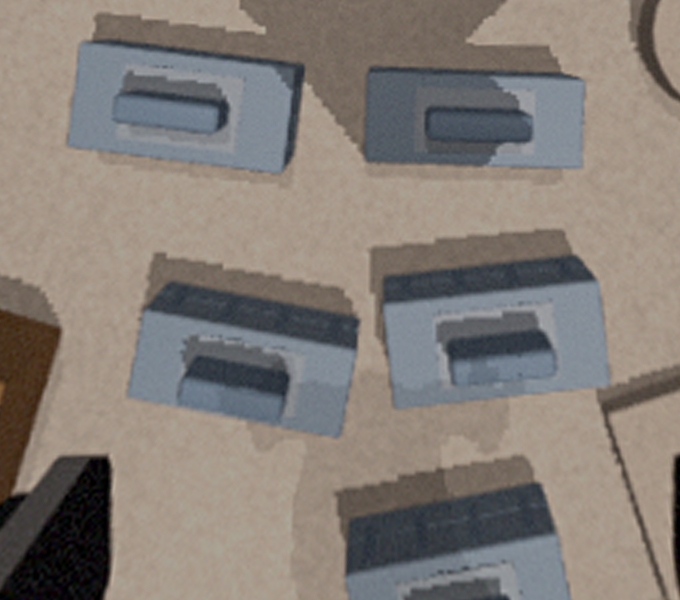

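w2 rectified: body sizes give top-left=54, top-right=46, lower-left=46, lower-right=54, and so the nearest (bottom) one=60. All five are present. I'll approach the top-left one first, with the jaws across its rib.

Emit:
servo_tool(rows=[[0.6, 0.8, -2.7, 3.0, 0, 0, 0], [0.6, 0.8, -2.7, 3.0, 0, 0, 0], [0.6, 0.8, -2.7, 3.0, 0, 0, 0], [0.6, 0.9, -2.7, 3.0, 0, 0, 0], [0.6, 0, 0, 0, 0, 0, -8.3], [0.6, 0, 0, 0, 0, 0, -8.3], [0.6, 0, 0, 0, 0, 0, -8.3], [0.6, 0, 0, 0, 0, 0, -8.3], [0.6, 0, 0, 0, 0, 0, -8.3], [0.6, 0, 0, 0, 0, 0, -8.3], [0.6, 0, 0, 0, 0, 0, -8.3], [0.6, 0, 0, 0, 0, 0, -8.3]])

```text
clock: 3.7
position: [633.7, 170.9, 223.9]
ee_rot: [0.979, -0.203, -0.0, 0.0]
contact_force: [0.1, -0.3, 0.0]
gripper_width: 51.2
```

Emit:
servo_tool(rows=[[0.6, 0, 0, 0, 0, 0, -8.3], [0.6, 0, 0, 0, 0, 0, -8.3], [0.6, 0, 0, 0, 0, 0, 0], [0.6, 0, 0, 0, 0, 0, 0]])

```text
clock: 4.1
position: [633.6, 171.5, 223.9]
ee_rot: [0.998, -0.063, -0.0, 0.0]
contact_force: [0.3, 0.5, 0.5]
gripper_width: 51.4
```

Run:
```python
from h import *
w=grab('wrist','w3.png');s=read_state()
print(s['position'],s['ee_rot'],np.array(w['extrinsics']).round(3).tolist())
from scipy.spatial.transform import Rotation as R
print('tool x yaw',np.degrees(np.arctan2(*R.from_quat(s['ee_rot']).as_matrix()[[1,0],0])))
print('tip center px',proj(w,s['position']),'rib centre est',proj(w,[632.4,174.8,80]))
```

```text
[633.54039113 171.75601012 223.91519314] [ 9.98017590e-01 -6.29355900e-02 -2.75543407e-05  1.98135603e-05] [[-0.126, 0.948, 0.291, 707.911], [-0.992, -0.121, -0.036, 161.254], [0.001, -0.294, 0.956, 354.61], [0.0, 0.0, 0.0, 1.0]]
tool x yaw -7.2166568654672805
tip center px [278.20198105 283.62051187] rib centre est [275.93265655 202.49624614]
```

View pics/w3.png

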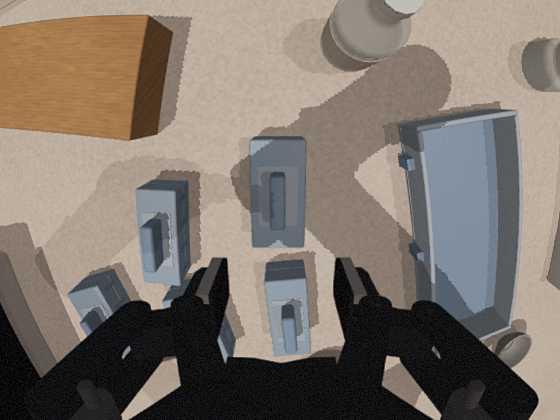

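w3: cassette C1 is straight under the gripper, rib top centre at (277.5,201) against a predicted (276,202.5). The calibration is good to about 1 mm and the yaw agrees.

Emit:
servo_tool(rows=[[0.6, -0.1, -0.2, 3.5, 0, 0, 0], [0.6, 0, 0, 4, 0, 0, 0], [0.6, 0, 0, 4, 0, 0, 0], [0.6, 0, 0, 2.5, 0, 0, 0], [0.6, 0, 0, 1.7, 0, 0, 0], [0.6, 0, 0, 0, 0, 0, 0], [0, 0, 0, 0, 0, 0, 0], [0, 0, 0, 0, 0, 0, 0], [0, 0, 0, 0, 0, 0, 0], [0, 0, 0, 0, 0, 0, 0], [0, 0, 0, 0, 0, 0, 0], [0, 0, 0, 0, 0, 0, 0]])

```text
clock: 5.35
position: [633.5, 174.9, 68.8]
ee_rot: [0.998, -0.061, 0.001, -0.0]
contact_force: [-0.6, -0.6, 4.8]
gripper_width: 12.5
```

Emit:
servo_tool(rows=[[0, 0, 0, -2, 0, 0, 0], [0, 0, 0, -4, 0, 0, 0], [0, 0, 0, -4, 0, 0, 0], [0, 0, 0, -4, 0, 0, 8.5], [0, 0, 0, 0, 0, 0, 8.5], [0, 0, 0, 0, 0, 0, 8.5], [0, 0, 0, 0, 0, 0, 8.5], [0, 0, 0, 0, 0, 0, 8.5], [0, 0, 0, 0, 0, 0, 8.5], [0, 0, 0, 0, 0, 0, 8.5], [0, 0, 0, 0, 0, 0, 8.5], [0, 0, 0, 0, 0, 0, 8.6]])

```text
out of range
```

Run:
```python
from h import *
s=read_state();print(s['position'],s['gripper_width'])
w=dict(image=cv2.imread('pics/w0.png')[:,:,::-1],mtx=[[325.2,0,280.8],[0,325.2,211],[0,0,1]],extrinsics=[[-1,-.001,.002,624.738],[0,-.956,-.292,-75.682],[.002,-.292,.956,372.051],[0,0,0,1]])
cv2.imwrite('pics/o0.png',ortho(w,370,710,-150,50,55,2.3))
```

```text
[633.49471419 174.91094537  68.78345373] 12.548866466470587
```

View pics/o0.png

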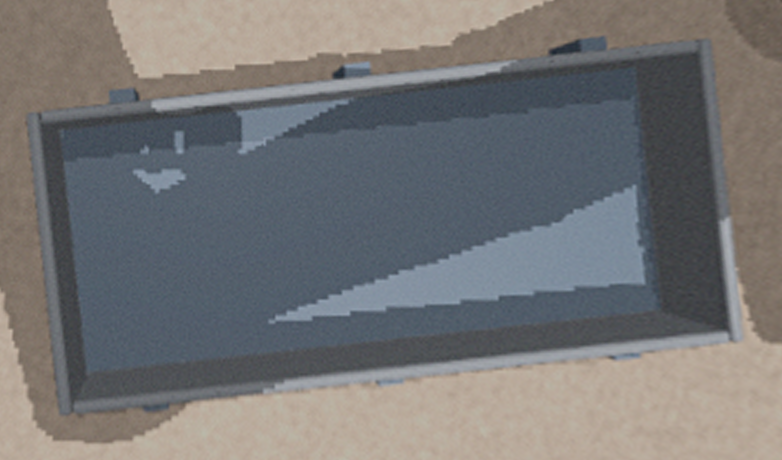

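Tray measured: centre about (541,-51), yaw 6.1°, sizes within 2 %. Placing C1 in the slot at tray x=+11.

Emit:
servo_tool(rows=[[0, 0, 0, -2, 0, 0, 0], [0, 0, 0, -4, 0, 0, 0], [0, 0, 0, -4, 0, 0, 0], [0, 0, 0, -3, 0, 0, 8.5], [0, 0, 0, 0, 0, 0, 8.5], [0, 0, 0, 0, 0, 0, 8.5], [0, 0, 0, 0, 0, 0, 8.5], [0, 0, 0, 0, 0, 0, 8.5], [0, 0, 0, 0, 0, 0, 8.5], [0, 0, 0, 0, 0, 0, 8.5], [0, 0, 0, 0, 0, 0, 8.5], [0, 0, 0, 0, 0, 0, 8.5]])

```text
clock: 6.55
position: [631.6, 174.6, 195.4]
ee_rot: [0.744, -0.668, -0.001, 0.001]
contact_force: [0.0, 0.4, -3.1]
gripper_width: 12.9
```

Emit:
servo_tool(rows=[[0, 3, 1.5, 0, 0, 0, 0], [0, 4, 2, 0, 0, 0, 0], [0, 4, 2, 0, 0, 0, 0], [0, 4, 2, 0, 0, 0, 0], [0, 4, 2, 0, 0, 0, 0], [0, 2.5, 1, 0, 0, 0, 0], [0, 0, 0, 0, 0, 0, 0], [0, 0, 0, 0, 0, 0, 0]])

```text
clock: 7.35
position: [551.9, -51.2, 196.3]
ee_rot: [0.745, -0.667, -0.001, 0.0]
contact_force: [0.4, 0.0, -2.9]
gripper_width: 12.9
```

```bash
cat >> h.py <<'E'
from scipy.spatial.transform import Rotation as R
T=np.array([541.2,-51]);TY=6.14
def slot(s,t=0):
    a=np.radians(TY);return T+s*np.array([np.cos(a),np.sin(a)])+t*np.array([-np.sin(a),np.cos(a)])
def goto(xy,z,yaw=None):
    s=read_state();M=R.from_quat(s['ee_rot']).as_matrix();y=np.degrees(np.arctan2(M[1,0],M[0,0]))
    d=np.array([*xy,z])-s['position']
    r=0
    if yaw is not None:
        r=-((yaw-y+180)%360-180)
    M2=M@R.from_rotvec([0,0,np.radians(r)]).as_matrix()
    print('pos',s['position'].round(1),'yaw',y.round(2),'tilt',np.degrees(np.arccos(-M[2,2])).round(2),'w',round(s['gripper_width'],1),'F',s['contact_force'].round(1),'t',round(s['clock'],1))
    print(' turn about z',np.round(r,2),' shift cm before turn',(M.T@d/10).round(2),' after turn',(M2.T@d/10).round(2))
E
python3 - <<'E'
from h import *
goto(slot(11),190,-83.86)
E
```

```text
pos [551.9 -51.2 196.3] yaw -83.6 tilt 0.08 w 12.9 F [ 0.4  0.  -2.9] t 7.3
 turn about z 0.26  shift cm before turn [-0.13 -0.04  0.63]  after turn [-0.13 -0.04  0.63]
```

Emit:
servo_tool(rows=[[0, -0.1, 0, 3, 0, 0, 0], [0, 0, 0, 3, 0, 0, 0], [0, 0, 0, 2, 0, 0, 0], [0, 0, 0, 1.5, 0, 0, 0], [0, 0, 0, 1.2, 0, 0, 0], [0, 0, 0, 0.8, 0, 0, 0], [0, 0, 0, 0.4, 0, 0, 0], [0, 0, 0, 0, 0, 0, 0]])

```text
clock: 8.15
position: [552.5, -49.6, 77.7]
ee_rot: [0.746, -0.666, -0.0, 0.0]
contact_force: [-0.2, 0.4, -2.1]
gripper_width: 12.9
```

Emit:
servo_tool(rows=[[0, 0, 0, 0.25, 0, 0, 0], [0, 0, 0, 0, 0, 0, 0], [0.4, 0, 0, 0, 0, 0, 0], [0.4, 0, 0, 0, 0, 0, 0], [0.4, 0, 0, 0, 0, 0, 0], [0.4, 0, 0, -2, 0, 0, 0], [0.4, 0, 0, -3, 0, 0, 0], [0.4, 0, 0, -4, 0, 0, 0], [0.6, 0, 0, -4, 0, 0, 0], [0.6, 0, 0, -4, 0, 0, 0], [0.6, 0, 0, 0, 0, 0, 0], [0.6, 0, 0, 0, 0, 0, 0]])

```text
clock: 9.35
position: [552.8, -49.7, 246.8]
ee_rot: [0.746, -0.666, 0.001, -0.001]
contact_force: [-0.5, 0.3, -0.8]
gripper_width: 51.0
```

Run:
```python
from h import *
w=grab('wrist','w4.png');np.savez('w4.npz',**w)
goto([481.8,181.9],220,-1.5)
print(proj(w,[*slot(11),86]), [proj(w,[*slot(11+a,b),56]).round() for a,b in((-27,-55),(27,-55),(27,55),(-27,55))])
print([proj(w,[*slot(a,b),55]).round() for a,b in((-151,-67),(151,-67),(151,67),(-151,67))])
```

```text
pos [552.  -49.8 245.3] yaw -83.52 tilt 0.03 w 51.3 F [ 0.4 -0.  -0.1] t 9.4
 turn about z -82.02  shift cm before turn [-23.81   4.36   2.55]  after turn [ -7.62 -22.97   2.55]
[281.81280675 196.8741202 ] [array([310., 136.]), array([255., 135.]), array([256., 240.]), array([307., 240.])]
[array([435., 131.]), array([147., 127.]), array([158., 247.]), array([422., 248.])]
```

View pics/w4.png

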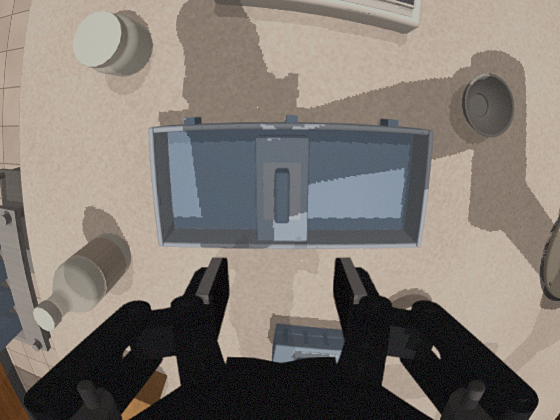

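w4: C1 stands in the tray where planned (rib at (282,194)), and the tray corners agree with the prediction to within 2-3 px. Next, C2.

Emit:
servo_tool(rows=[[0.6, 0, 0, 0, 0, 0, -8.2], [0.6, 0, 0, 0, 0, 0, -8.2], [0.6, 0, 0, 0, 0, 0, -8.2], [0.6, 0, 0, 0, 0, 0, -8.2], [0.6, 0, 0, 0, 0, 0, -8.2], [0.6, 0, 0, 0, 0, 0, -8.2], [0.6, 0, 0, 0, 0, 0, -8.2], [0.6, 0, 0, 0, 0, 0, -8.2], [0.6, 0, 0, 0, 0, 0, -8.2], [0.6, 0, 0, 0, 0, 0, -8.2]])

```text
clock: 10.4
position: [551.6, -50.0, 243.5]
ee_rot: [1.0, -0.01, -0.002, 0.0]
contact_force: [-0.5, 0.3, 0.6]
gripper_width: 51.0
```

Emit:
servo_tool(rows=[[0.6, -1.4, -4, 0.5, 0, 0, 0], [0.6, -1.4, -4, 0.5, 0, 0, 0], [0.6, -1.4, -4, 0.5, 0, 0, 0], [0.6, -1.4, -4, 0.5, 0, 0, 0], [0.6, -1.0, -4, 0.5, 0, 0, 0], [0.6, -1.0, -3, 0, 0, 0, 0], [0.6, 0, 0, 0, 0, 0, 0], [0.6, 0, 0, 0, 0, 0, 0]])

```text
clock: 11.2
position: [481.7, 182.2, 219.1]
ee_rot: [1.0, -0.012, -0.001, 0.001]
contact_force: [-0.9, -0.1, -0.8]
gripper_width: 51.3
```

```bash
cat >> h.py <<'E'
def find(w,xy,z=50,S=2,half=110,dbg=None):
    o=ortho(w,xy[0]-half,xy[0]+half,xy[1]-half,xy[1]+half,z,S)
    h=o.astype(int);m=((h[:,:,0]-h[:,:,2])>4).astype(np.uint8)*255
    m=cv2.morphologyEx(cv2.medianBlur(m,5),cv2.MORPH_OPEN,np.ones((9,9)))
    if dbg: cv2.imwrite('pics/'+dbg,np.hstack([o,cv2.merge([m]*3)]))
    out=[]
    for c in cv2.findContours(m,cv2.RETR_EXTERNAL,cv2.CHAIN_APPROX_NONE)[0]:
        if cv2.contourArea(c)<3000:continue
        b=cv2.boxPoints(cv2.minAreaRect(c));p=np.stack([xy[0]+half-b[:,0]/S,xy[1]-half+b[:,1]/S],1)
        e=[p[1]-p[0],p[2]-p[1]];L=[np.hypot(*v) for v in e];i=int(np.argmax(L));v=e[i]
        y=(np.degrees(np.arctan2(v[1],v[0]))+90)%180-90
        out.append((p.mean(0).round(1),np.round(L,1),round(y,1)));print('blob',*out[-1])
    return out
E
python3 - <<'E'
from h import *
w=grab('wrist','w5.png');find(w,(482,182),dbg='f5.png')
goto([481.8,181.9],69,-1.5)
E
```

```text
blob [568.  281.2] [20.5 48. ] 0.0
blob [475.5 271. ] [ 41. 113.] 0.0
blob [484.9 180.2] [ 45.1 110.1] -1.8
pos [482.  181.6 219.3] yaw -1.49 tilt 0.15 w 51.4 F [-0.1  0.2 -0.1] t 11.2
 turn about z 0.01  shift cm before turn [ 1.000e-02 -6.000e-02  1.503e+01]  after turn [ 1.000e-02 -6.000e-02  1.503e+01]
```

View pics/f5.png

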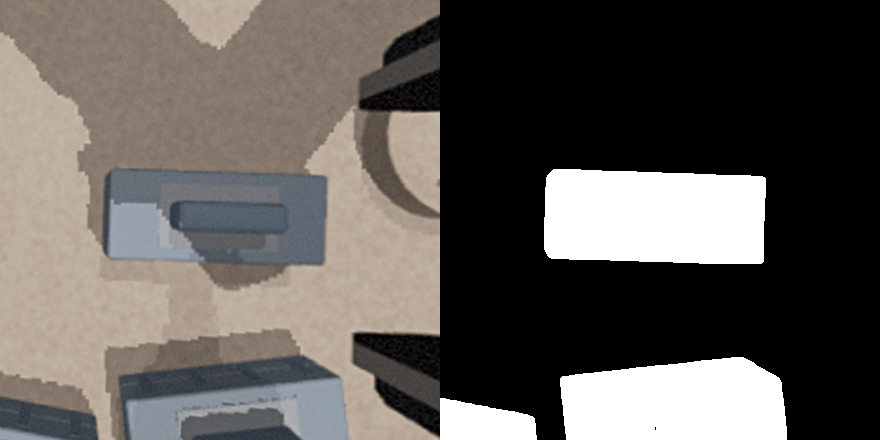

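f5: the mask finds C2 cleanly, 45×110 mm at (484,180), yaw -1.8°. Grasp it.

Emit:
servo_tool(rows=[[0.6, 0.2, 0.1, 3.5, 0, 0, 0], [0.6, 0, 0, 4, 0, 0, 0], [0.6, 0, 0, 3.5, 0, 0, 0], [0.6, 0, 0, 2.5, 0, 0, 0], [0.6, 0, 0, 1.5, 0, 0, 0], [0.6, 0, 0, 0, 0, 0, 0], [0, 0, 0, 0, 0, 0, 0], [0, 0, 0, 0, 0, 0, 0], [0, 0, 0, 0, 0, 0, 0], [0, 0, 0, 0, 0, 0, 0], [0, 0, 0, 0, 0, 0, 0], [0, 0, 0, 0, 0, 0, 0]])

```text
clock: 12.45
position: [485.4, 181.5, 71.8]
ee_rot: [1.0, -0.013, 0.001, -0.001]
contact_force: [0.2, -0.4, 5.1]
gripper_width: 12.8
```

Emit:
servo_tool(rows=[[0, 0, 0, -2, 0, 0, 0], [0, 0, 0, -4, 0, 0, 0], [0, 0, 0, -4, 0, 0, 0], [0, 0, 0, -3, 0, 0, 8.2], [0, 0, 0, 0, 0, 0, 8.2], [0, 0, 0, 0, 0, 0, 8.2], [0, 0, 0, 0, 0, 0, 8.2], [0, 0, 0, 0, 0, 0, 8.2], [0, 0, 0, 0, 0, 0, 8.2], [0, 0, 0, 0, 0, 0, 8.2], [0, 0, 0, 0, 0, 0, 8.2], [0, 0, 0, 0, 0, 0, 8.2]])

```text
clock: 13.65
position: [483.2, 180.5, 199.1]
ee_rot: [0.79, -0.613, -0.001, 0.001]
contact_force: [-0.4, 0.5, -3.7]
gripper_width: 12.4
```

Run:
```python
from h import *
goto(slot(66),195,-83.86)
```

```text
pos [483.2 180.5 199.1] yaw -75.67 tilt 0.19 w 12.4 F [-0.4  0.5 -3.7] t 13.7
 turn about z 8.19  shift cm before turn [24.81 -6.42  0.39]  after turn [23.64 -9.89  0.39]
```

Emit:
servo_tool(rows=[[0, 0, 0, 0, 0, 0, 8.2], [0, 3, -1.5, 0, 0, 0, 0], [0, 4.5, -1.8, 0, 0, 0, 0], [0, 4.5, -1.8, 0, 0, 0, 0], [0, 4.5, -1.8, 0, 0, 0, 0], [0, 4.5, -1.8, 0, 0, 0, 0], [0, 2.6, -1.2, 0.4, 0, 0, 0], [0, 0, 0, 0, 0, 0, 0], [0, 0, 0, 0, 0, 0, 0], [0, 0, 0, 0, 0, 0, 0]])

```text
clock: 14.65
position: [608.6, -41.5, 195.7]
ee_rot: [0.746, -0.666, -0.001, 0.001]
contact_force: [-0.2, -0.3, -4.3]
gripper_width: 12.4
```

Run:
```python
from h import *
goto(slot(66),79,-83.86)
```

```text
pos [608.6 -41.5 195.7] yaw -83.47 tilt 0.11 w 12.4 F [-0.2 -0.3 -4.3] t 14.7
 turn about z 0.39  shift cm before turn [ 0.23  0.18 11.67]  after turn [ 0.23  0.18 11.67]
```

Emit:
servo_tool(rows=[[0, 0.2, 0.2, 3, 0, 0, 0.4], [0, 0, 0, 3, 0, 0, 0], [0, 0, 0, 2, 0, 0, 0], [0, 0, 0, 1.5, 0, 0, 0], [0, 0, 0, 1.2, 0, 0, 0], [0, 0, 0, 0.7, 0, 0, 0], [0, 0, 0, 0.3, 0, 0, 0], [0, 0, 0, 0, 0, 0, 0], [0, 0, 0, 0, 0, 0, 0]])

```text
clock: 15.55
position: [608.4, -44.3, 80.3]
ee_rot: [0.744, -0.668, 0.001, -0.001]
contact_force: [0.7, -0.2, -2.9]
gripper_width: 12.7
```

Emit:
servo_tool(rows=[[0, 0, 0, 0.2, 0, 0, 0], [0, 0, 0, 0, 0, 0, 0], [0.4, 0, 0, 0, 0, 0, 0], [0.4, 0, 0, 0, 0, 0, 0], [0.4, 0, 0, 0, 0, 0, 0], [0.4, 0, 0, -2, 0, 0, 0], [0.4, 0, 0, -3, 0, 0, 0], [0.4, 0, 0, -4, 0, 0, 0], [0.6, 0, 0, -4, 0, 0, 0], [0.6, 0, 0, -2, 0, 0, 0], [0.6, 0, 0, 0, 0, 0, 0], [0.6, 0, 0, 0, 0, 0, 0]])

```text
clock: 16.75
position: [607.6, -44.4, 227.6]
ee_rot: [0.744, -0.669, -0.0, -0.0]
contact_force: [-0.8, 0.0, -0.2]
gripper_width: 51.0
```

Run:
```python
from h import *
goto([599.3,309],225,-10.6)
```

```text
pos [607.6 -44.4 227.6] yaw -83.92 tilt 0.05 w 51.0 F [-0.8  0.  -0.2] t 16.8
 turn about z -73.32  shift cm before turn [-35.23  -2.92   0.29]  after turn [ -7.31 -34.58   0.29]
```

C3 (46) next, for slot +117.

Emit:
servo_tool(rows=[[0.6, 0, 0, 0, 0, 0, -8.1], [0.6, 0, 0, 0, 0, 0, -8.1], [0.6, 0, 0, 0, 0, 0, -8.1], [0.6, 0, 0, 0, 0, 0, -8.1], [0.6, 0, 0, 0, 0, 0, -8.1], [0.6, 0, 0, 0, 0, 0, -8.2], [0.6, 0, 0, 0, 0, 0, -8.2], [0.6, 0, 0, 0, 0, 0, -8.2], [0.6, 0, 0, 0, 0, 0, -8.2]])

```text
clock: 17.65
position: [606.9, -44.5, 225.2]
ee_rot: [0.996, -0.09, -0.002, 0.0]
contact_force: [0.1, -0.5, 0.4]
gripper_width: 51.0
```

Emit:
servo_tool(rows=[[0.6, -0.9, -4, 0, 0, 0, 0], [0.6, -0.9, -4.3, 0, 0, 0, 0], [0.6, -0.9, -4.5, 0, 0, 0, 0], [0.6, -0.9, -4.5, 0, 0, 0, 0], [0.6, -0.9, -4.5, 0, 0, 0, 0], [0.6, -0.9, -4.5, 0, 0, 0, 0], [0.6, -0.9, -4.3, 0, 0, 0, 0], [0.6, -1, -4, 0.2, 0, 0, 0], [0.6, 0, 0, 0, 0, 0, 0], [0.6, 0, 0, 0, 0, 0, 0]])

```text
clock: 18.65
position: [598.7, 309.5, 222.9]
ee_rot: [0.996, -0.092, -0.002, 0.002]
contact_force: [0.5, -0.7, -1.0]
gripper_width: 51.5
```

Run:
```python
from h import *
w=grab('wrist','w6.png');o=find(w,(599,309),dbg='f6.png')
goto([599.3,309],69,-10.6)
```

```text
blob [545.8 404.5] [37.5 28. ] 0.0
blob [573.4 306.1] [171.1  66.8] 2.9
pos [599.1 308.5 223.6] yaw -10.59 tilt 0.2 w 51.3 F [-0.1  0.1  1. ] t 18.7
 turn about z 0.01  shift cm before turn [ 0.05 -0.09 15.46]  after turn [ 0.05 -0.09 15.46]
```

View pics/f6.png

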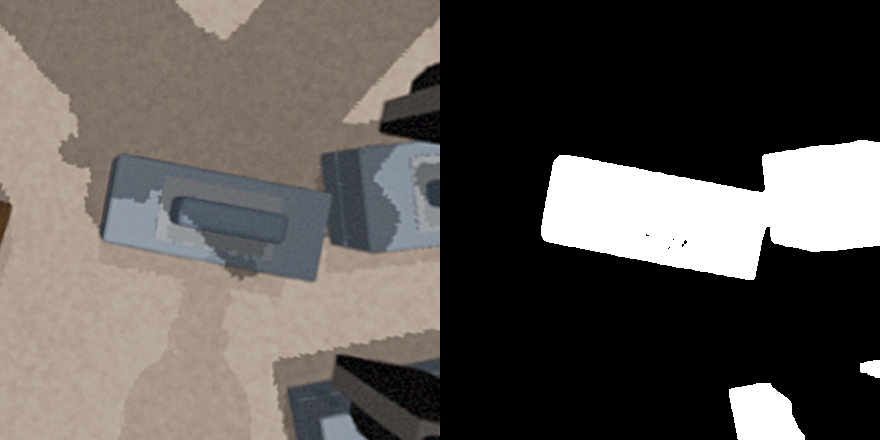

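f6: C3 is centred at (217,217), which gives (600.6,307.5) mm, yaw -10.6°. The blob merged only with its neighbour's side. Grasp it.

Emit:
servo_tool(rows=[[0.6, 0.1, 0.1, 3.5, 0, 0, 0], [0.6, 0, 0, 4, 0, 0, 0], [0.6, 0, 0, 4, 0, 0, 0], [0.6, 0, 0, 2.5, 0, 0, 0], [0.6, 0, 0, 1.4, 0, 0, 0], [0.6, 0, 0, 0, 0, 0, 0], [0, 0, 0, 0, 0, 0, 0], [0, 0, 0, 0, 0, 0, 0], [0, 0, 0, 0, 0, 0, 0], [0, 0, 0, 0, 0, 0, 0], [0, 0, 0, 0, 0, 0, 0], [0, 0, 0, 0, 0, 0, 0]])

```text
clock: 19.9
position: [601.6, 308.8, 73.7]
ee_rot: [0.996, -0.092, 0.002, -0.001]
contact_force: [-0.5, 0.4, 5.3]
gripper_width: 12.4
```

Emit:
servo_tool(rows=[[0, 0, 0, -2, 0, 0, 0], [0, 0, 0, -4, 0, 0, 0], [0, 0, 0, -4, 0, 0, 0], [0, 0, 0, -3, 0, 0, 8.1], [0, 0, 0, 0, 0, 0, 8.1], [0, 0, 0, 0, 0, 0, 8.1], [0, 0, 0, 0, 0, 0, 8.1], [0, 0, 0, 0, 0, 0, 8.1], [0, 0, 0, 0, 0, 0, 8.1], [0, 0, 0, 0, 0, 0, 8.2], [0, 0, 0, 0, 0, 0, 8.2], [0, 0, 0, 0, 0, 0, 8.2]])

```text
clock: 21.1
position: [599.6, 307.5, 200.0]
ee_rot: [0.742, -0.67, -0.001, 0.001]
contact_force: [-0.3, -1.0, -2.4]
gripper_width: 12.9
```

Run:
```python
from h import *
goto(slot(117),195,-83.86)
```

```text
pos [599.6 307.5 200. ] yaw -84.16 tilt 0.17 w 12.9 F [-0.3 -1.  -2.4] t 21.1
 turn about z -0.3  shift cm before turn [35.01 -2.25  0.52]  after turn [35.02 -2.06  0.52]
```

Emit:
servo_tool(rows=[[0, 4, -0.3, 0, 0, 0, 0], [0, 4.5, -0.3, 0, 0, 0, 0], [0, 4.5, -0.3, 0, 0, 0, 0], [0, 4.5, -0.3, 0, 0, 0, 0], [0, 4.5, -0.3, 0, 0, 0, 0], [0, 4.5, -0.3, 0, 0, 0, 0], [0, 4.5, -0.3, 0, 0, 0, 0], [0, 4, 0, 0.3, 0, 0, 0], [0, 0, 0, 0, 0, 0, 0], [0, 0, 0, 0, 0, 0, 0], [0, 0, 0, 0, 0, 0, 0]])

```text
clock: 22.2
position: [658.7, -37.1, 197.8]
ee_rot: [0.744, -0.668, -0.001, 0.0]
contact_force: [0.1, 0.7, -2.1]
gripper_width: 12.5
```

Run:
```python
from h import *
goto(slot(117),81,-83.86)
```

```text
pos [658.7 -37.1 197.8] yaw -83.78 tilt 0.08 w 12.5 F [ 0.1  0.7 -2.1] t 22.2
 turn about z 0.08  shift cm before turn [ 0.13  0.12 11.68]  after turn [ 0.13  0.12 11.68]
```

Emit:
servo_tool(rows=[[0, 0.1, 0.1, 3, 0, 0, 0], [0, 0, 0, 3, 0, 0, 0], [0, 0, 0, 2, 0, 0, 0], [0, 0, 0, 1.5, 0, 0, 0], [0, 0, 0, 1.2, 0, 0, 0], [0, 0, 0, 0.7, 0, 0, 0], [0, 0, 0, 0.3, 0, 0, 0], [0, 0, 0, 0, 0, 0, 0], [0, 0, 0, 0, 0, 0, 0]])

```text
clock: 23.1
position: [658.9, -38.8, 82.4]
ee_rot: [0.744, -0.668, 0.001, -0.001]
contact_force: [1.8, -0.1, -2.7]
gripper_width: 12.4
```

Emit:
servo_tool(rows=[[0, 0, 0, 0.2, 0, 0, 0], [0, 0, 0, 0, 0, 0, 0], [0.4, 0, 0, 0, 0, 0, 0], [0.4, 0, 0, 0, 0, 0, 0], [0.4, 0, 0, 0, 0, 0, 0], [0.4, 0, 0, -2, 0, 0, 0], [0.4, 0, 0, -3, 0, 0, 0], [0.4, 0, 0, -4, 0, 0, 0], [0.6, 0, 0, -4, 0, 0, 0], [0.6, 0, 0, -2, 0, 0, 0], [0.6, 0, 0, 0, 0, 0, 0], [0.6, 0, 0, 0, 0, 0, 0]])

```text
clock: 24.3
position: [658.1, -38.8, 229.6]
ee_rot: [0.744, -0.668, -0.0, -0.0]
contact_force: [-0.6, 0.3, -1.8]
gripper_width: 51.0
```

Run:
```python
from h import *
goto([471,294],225,6.4)
```

```text
pos [658.1 -38.8 229.6] yaw -83.81 tilt 0.05 w 51.0 F [-0.6  0.3 -1.8] t 24.3
 turn about z -90.21  shift cm before turn [-35.1   15.01   0.47]  after turn [-14.88 -35.16   0.47]
```

Emit:
servo_tool(rows=[[0.6, 0, 0, 0, 0, 0, -8.2], [0.6, 0, 0, 0, 0, 0, -8.2], [0.6, 0, 0, 0, 0, 0, -8.2], [0.6, 0, 0, 0, 0, 0, -8.2], [0.6, 0, 0, 0, 0, 0, -8.2], [0.6, 0, 0, 0, 0, 0, -8.2], [0.6, 0, 0, 0, 0, 0, -8.2], [0.6, 0, 0, 0, 0, 0, -8.2], [0.6, 0, 0, 0, 0, 0, -8.2], [0.6, 0, 0, 0, 0, 0, -8.2], [0.6, 0, 0, 0, 0, 0, -8.2]])

```text
clock: 25.4
position: [657.4, -38.9, 227.1]
ee_rot: [0.998, 0.059, -0.002, 0.0]
contact_force: [0.3, 0.5, -0.4]
gripper_width: 51.3
```

Emit:
servo_tool(rows=[[0.6, -1.7, -3.9, 0, 0, 0, 0], [0.6, -1.7, -3.9, 0, 0, 0, 0], [0.6, -1.7, -3.9, 0, 0, 0, 0], [0.6, -1.7, -3.9, 0, 0, 0, 0], [0.6, -1.7, -3.9, 0, 0, 0, 0], [0.6, -1.6, -3.9, 0, 0, 0, 0], [0.6, -1.6, -3.9, 0, 0, 0, 0], [0.6, -1.6, -3.9, 0, 0, 0, 0], [0.6, -1.6, -3.9, 0.2, 0, 0, 0], [0.6, 0, 0, 0, 0, 0, 0], [0.6, 0, 0, 0, 0, 0, 0]])

```text
clock: 26.5
position: [470.0, 293.6, 225.8]
ee_rot: [0.998, 0.057, -0.001, 0.001]
contact_force: [-0.4, 0.1, 0.4]
gripper_width: 51.4
```

Run:
```python
from h import *
w=grab('wrist','w7.png');o=find(w,(471,294),dbg='f7.png')
goto([471,294],71,6.4)
```

```text
blob [493.8 390.5] [107.5  26. ] 0.0
blob [473.7 293.4] [110.5  53. ] 6.3
pos [470.5 292.9 226.1] yaw 6.43 tilt 0.16 w 51.4 F [-0.2 -0.3 -0.1] t 26.6
 turn about z 0.03  shift cm before turn [ 0.09 -0.13 15.51]  after turn [ 0.09 -0.13 15.51]
```

Emit:
servo_tool(rows=[[0.6, 0.2, 0, 3.5, 0, 0, 0], [0.6, 0, 0, 4, 0, 0, 0], [0.6, 0, 0, 4, 0, 0, 0], [0.6, 0, 0, 2.5, 0, 0, 0], [0.6, 0, 0, 1.6, 0, 0, 0], [0.6, 0, 0, 0, 0, 0, 0], [0, 0, 0, 0, 0, 0, 0], [0, 0, 0, 0, 0, 0, 0], [0, 0, 0, 0, 0, 0, 0], [0, 0, 0, 0, 0, 0, 0], [0, 0, 0, 0, 0, 0, 0], [0, 0, 0, 0, 0, 0, 0]])

```text
clock: 27.75
position: [473.9, 294.3, 72.7]
ee_rot: [0.998, 0.056, 0.001, -0.001]
contact_force: [0.5, 1.2, 6.8]
gripper_width: 12.2
```

Emit:
servo_tool(rows=[[0, 0, 0, -2, 0, 0, 0], [0, 0, 0, -4, 0, 0, 0], [0, 0, 0, -4, 0, 0, 0], [0, 0, 0, -3, 0, 0, 8.2], [0, 0, 0, 0, 0, 0, 8.2], [0, 0, 0, 0, 0, 0, 8.2], [0, 0, 0, 0, 0, 0, 8.2], [0, 0, 0, 0, 0, 0, 8.2], [0, 0, 0, 0, 0, 0, 8.2], [0, 0, 0, 0, 0, 0, 8.2], [0, 0, 0, 0, 0, 0, 8.2], [0, 0, 0, 0, 0, 0, 8.2]])

```text
clock: 28.95
position: [471.7, 292.7, 199.7]
ee_rot: [0.83, -0.558, -0.001, 0.002]
contact_force: [-0.1, 0.1, -3.3]
gripper_width: 12.4
```

Emit:
servo_tool(rows=[[0, 0, 0, 0, 0, 0, 8.2], [0, 0, 0, 0, 0, 0, 8.2], [0, 0, 0, 0, 0, 0, 0]])

```text
clock: 29.25
position: [471.9, 292.8, 199.9]
ee_rot: [0.744, -0.668, -0.001, 0.002]
contact_force: [0.7, 0.1, -3.2]
gripper_width: 13.0
```

Run:
```python
from h import *
goto(slot(-48),195,-83.86)
```

```text
pos [471.9 292.8 199.9] yaw -83.82 tilt 0.22 w 13.0 F [ 0.7  0.1 -3.2] t 29.2
 turn about z 0.04  shift cm before turn [34.92  1.61  0.55]  after turn [34.92  1.59  0.55]
```

Emit:
servo_tool(rows=[[0, 4, 0.2, 0, 0, 0, 0], [0, 4.5, 0.2, 0, 0, 0, 0], [0, 4.5, 0.2, 0, 0, 0, 0], [0, 4.5, 0.2, 0, 0, 0, 0], [0, 4.5, 0.2, 0, 0, 0, 0], [0, 4.5, 0.2, 0, 0, 0, 0], [0, 4.5, 0.2, 0, 0, 0, 0], [0, 3.9, 0.2, 0.3, 0, 0, 0], [0, 0, 0, 0, 0, 0, 0], [0, 0, 0, 0, 0, 0, 0], [0, 0, 0, 0, 0, 0, 0]])

```text
clock: 30.35
position: [494.5, -54.7, 198.1]
ee_rot: [0.745, -0.667, -0.0, 0.0]
contact_force: [-0.3, -0.4, -2.7]
gripper_width: 12.5
```

Run:
```python
from h import *
goto(slot(-48),80,-83.86)
```

```text
pos [494.5 -54.7 198.1] yaw -83.7 tilt 0.05 w 12.5 F [-0.3 -0.4 -2.7] t 30.4
 turn about z 0.16  shift cm before turn [ 0.14  0.11 11.81]  after turn [ 0.14  0.11 11.81]
```

Emit:
servo_tool(rows=[[0, 0.1, 0.2, 3, 0, 0, 0.2], [0, 0, 0, 3, 0, 0, 0], [0, 0, 0, 2, 0, 0, 0], [0, 0, 0, 1.5, 0, 0, 0], [0, 0, 0, 1.2, 0, 0, 0], [0, 0, 0, 0.8, 0, 0, 0], [0, 0, 0, 0.4, 0, 0, 0], [0, 0, 0, 0, 0, 0, 0], [0, 0, 0, 0, 0, 0, 0]])

```text
clock: 31.25
position: [493.5, -56.0, 79.9]
ee_rot: [0.743, -0.669, 0.0, -0.001]
contact_force: [-0.4, -0.5, -3.0]
gripper_width: 12.9
```

Emit:
servo_tool(rows=[[0, 0, 0, 0.1, 0, 0, 0], [0, 0, 0, 0, 0, 0, 0], [0.4, 0, 0, 0, 0, 0, 0], [0.4, 0, 0, 0, 0, 0, 0], [0.4, 0, 0, 0, 0, 0, 0], [0.4, 0, 0, -2, 0, 0, 0], [0.4, 0, 0, -3, 0, 0, 0], [0.4, 0, 0, -4, 0, 0, 0], [0.6, 0, 0, -4, 0, 0, 0], [0.6, 0, 0, -3, 0, 0, 0], [0.6, 0, 0, 0, 0, 0, 0], [0.6, 0, 0, 0, 0, 0, 0]])

```text
clock: 32.45
position: [492.9, -56.3, 239.0]
ee_rot: [0.743, -0.669, 0.0, -0.001]
contact_force: [-0.7, -0.4, -0.7]
gripper_width: 51.1
```

Run:
```python
from h import *
d=dict(np.load('w2.npz'));print(onz(d,302,313,80,True))
goto([489,431],235,10.3)
```

```text
[492.97601245 407.70915149  80.        ]
pos [492.9 -56.3 239. ] yaw -84.02 tilt 0.1 w 51.1 F [-0.7 -0.4 -0.7] t 32.5
 turn about z -94.32  shift cm before turn [-48.5   -4.69   0.44]  after turn [  8.32 -48.01   0.44]
```

Emit:
servo_tool(rows=[[0.6, 0, 0, 0, 0, 0, -8.55], [0.6, 0, 0, 0, 0, 0, -8.55], [0.6, 0, 0, 0, 0, 0, -8.55], [0.6, 0, 0, 0, 0, 0, -8.55], [0.6, 0, 0, 0, 0, 0, -8.55], [0.6, 0, 0, 0, 0, 0, -8.55], [0.6, 0, 0, 0, 0, 0, -8.55], [0.6, 0, 0, 0, 0, 0, -8.55], [0.6, 0, 0, 0, 0, 0, -8.55], [0.6, 0, 0, 0, 0, 0, -8.55], [0.6, 0, 0, 0, 0, 0, -8.55]])

```text
clock: 33.55
position: [492.0, -56.5, 236.6]
ee_rot: [0.996, 0.091, -0.002, 0.0]
contact_force: [0.0, -0.5, -0.7]
gripper_width: 51.3
```

Emit:
servo_tool(rows=[[0.6, 0.8, -4.5, 0, 0, 0, 0], [0.6, 0.8, -4.7, 0, 0, 0, 0], [0.6, 0.8, -4.7, 0, 0, 0, 0], [0.6, 0.8, -4.7, 0, 0, 0, 0], [0.6, 0.8, -4.7, 0, 0, 0, 0], [0.6, 0.8, -4.7, 0, 0, 0, 0], [0.6, 0.8, -4.7, 0, 0, 0, 0], [0.6, 0.8, -4.7, 0, 0, 0, 0], [0.6, 0.8, -4.7, 0, 0, 0, 0], [0.6, 0.8, -4.5, 0, 0, 0, 0], [0.6, 0, 0, 0, 0, 0, 0], [0.6, 0, 0, 0, 0, 0, 0]])

```text
clock: 34.75
position: [489.5, 416.9, 235.5]
ee_rot: [0.996, 0.088, -0.002, 0.002]
contact_force: [0.2, -0.5, 0.2]
gripper_width: 51.5
```

Run:
```python
from h import *
w=grab('wrist','w8.png');o=find(w,(490,420),dbg='f8.png')
goto([490,420],71,10.3)
```

```text
blob [490.9 427.4] [110.5  59.2] 11.1
pos [489.8 415.9 236.3] yaw 10.07 tilt 0.23 w 51.1 F [-0.4 -0.8  0. ] t 34.8
 turn about z -0.23  shift cm before turn [ 0.14 -0.44 16.53]  after turn [ 0.14 -0.44 16.53]
```

Cassette C5 found: 59×110 mm at (491,427), yaw 11.1°.

Emit:
servo_tool(rows=[[0.6, 0.2, -1.1, 2, 0, 0, -1], [0.6, 0, 0, 4, 0, 0, 0], [0.6, 0, 0, 4, 0, 0, 0], [0.6, 0, 0, 3.5, 0, 0, 0], [0.6, 0, 0, 2, 0, 0, 0], [0.6, 0, 0, 1, 0, 0, 0], [0.6, 0, 0, 0, 0, 0, 0], [0, 0, 0, 0, 0, 0, 0], [0, 0, 0, 0, 0, 0, 0], [0, 0, 0, 0, 0, 0, 0], [0, 0, 0, 0, 0, 0, 0], [0, 0, 0, 0, 0, 0, 0]])

```text
clock: 36.0
position: [491.2, 428.7, 75.3]
ee_rot: [0.995, 0.097, 0.001, -0.001]
contact_force: [-1.4, 1.2, 5.8]
gripper_width: 12.6
```

Emit:
servo_tool(rows=[[0, 0, 0, 0, 0, 0, 0], [0, 0, 0, -2, 0, 0, 0], [0, 0, 0, -4, 0, 0, 0], [0, 0, 0, -4, 0, 0, 0], [0, 0, 0, -3, 0, 0, 8.5], [0, 0, 0, 0, 0, 0, 8.5], [0, 0, 0, 0, 0, 0, 8.5], [0, 0, 0, 0, 0, 0, 8.5], [0, 0, 0, 0, 0, 0, 8.5], [0, 0, 0, 0, 0, 0, 8.5], [0, 0, 0, 0, 0, 0, 8.5], [0, 0, 0, 0, 0, 0, 8.5]])

```text
clock: 37.2
position: [489.6, 426.7, 201.6]
ee_rot: [0.877, -0.48, -0.001, 0.002]
contact_force: [0.4, -0.1, -3.2]
gripper_width: 12.2
```

Emit:
servo_tool(rows=[[0, 0, 0, 0, 0, 0, 8.5], [0, 0, 0, 0, 0, 0, 8.5], [0, 0, 0, 0, 0, 0, 8.5], [0, 0, 0, 0, 0, 0, 1.5], [0, 0, 0, 0, 0, 0, 0]])

```text
clock: 37.7
position: [490.0, 427.1, 202.3]
ee_rot: [0.744, -0.668, -0.0, 0.001]
contact_force: [0.1, 0.6, -3.1]
gripper_width: 12.6
```

Run:
```python
from h import *
goto(slot(-110),195,-83.86)
```

```text
pos [490.  427.1 202.3] yaw -83.84 tilt 0.14 w 12.6 F [ 0.1  0.6 -3.1] t 37.7
 turn about z 0.02  shift cm before turn [48.08 11.04  0.82]  after turn [48.08 11.02  0.82]
```

Emit:
servo_tool(rows=[[0, 4, 0.9, 0, 0, 0, 0], [0, 4.4, 1, 0, 0, 0, 0], [0, 4.4, 1, 0, 0, 0, 0], [0, 4.4, 1, 0, 0, 0, 0], [0, 4.4, 1, 0, 0, 0, 0], [0, 4.4, 1, 0, 0, 0, 0], [0, 4.4, 1, 0, 0, 0, 0], [0, 4.4, 1, 0, 0, 0, 0], [0, 4.4, 1, 0, 0, 0, 0], [0, 4.4, 1, 0.4, 0, 0, 0], [0, 4.4, 1.1, 0, 0, 0, 0], [0, 0, 0, 0, 0, 0, 0]])

```text
clock: 38.9
position: [429.6, -65.3, 199.1]
ee_rot: [0.742, -0.67, -0.001, 0.001]
contact_force: [0.7, -0.4, -3.1]
gripper_width: 12.0
```

Emit:
servo_tool(rows=[[0, 0, 0, 0, 0, 0, 0], [0, 0, 0, 0, 0, 0, 0]])

```text
clock: 39.1
position: [431.9, -60.9, 199.6]
ee_rot: [0.744, -0.668, 0.0, -0.0]
contact_force: [0.4, 0.3, -3.1]
gripper_width: 12.5
```

Run:
```python
from h import *
goto(slot(-110),82,-83.86)
```

```text
pos [431.9 -60.9 199.6] yaw -83.87 tilt 0.04 w 12.5 F [ 0.4  0.3 -3.1] t 39.1
 turn about z -0.01  shift cm before turn [ 0.18  0.03 11.76]  after turn [ 0.18  0.03 11.76]
```

Emit:
servo_tool(rows=[[0, 0.1, 0, 3, 0, 0, 0], [0, 0, 0, 3, 0, 0, 0], [0, 0, 0, 2, 0, 0, 0], [0, 0, 0, 1.5, 0, 0, 0], [0, 0, 0, 1.2, 0, 0, 0], [0, 0, 0, 0.8, 0, 0, 0], [0, 0, 0, 0.3, 0, 0, 0], [0, 0, 0, 0, 0, 0, 0], [0, 0, 0, 0, 0, 0, 0]])

```text
clock: 40.0
position: [432.4, -61.9, 81.9]
ee_rot: [0.744, -0.668, 0.0, -0.001]
contact_force: [0.6, 0.4, -2.8]
gripper_width: 12.4
```

Lower slightly, release, rise, and look at the tray.

Emit:
servo_tool(rows=[[0, 0, 0, 0.1, 0, 0, 0], [0, 0, 0, 0, 0, 0, 0], [0.4, 0, 0, 0, 0, 0, 0], [0.4, 0, 0, 0, 0, 0, 0], [0.4, 0, 0, 0, 0, 0, 0], [0.4, 0, 0, -2, 0, 0, 0], [0.4, 0, 0, -3, 0, 0, 0], [0.4, 0, -2, -4, 0, 0, 0], [0.4, 0, -4, -3, 0, 0, 0], [0.4, 0, -4, -3, 0, 0, 0], [0.4, 0, 0, 0, 0, 0, 0], [0.4, 0, 0, 0, 0, 0, 0]])

```text
clock: 41.2
position: [531.5, -51.5, 230.1]
ee_rot: [0.743, -0.669, -0.0, -0.0]
contact_force: [-1.1, -1.2, -0.2]
gripper_width: 34.3
```

Run:
```python
from h import *
w=grab('wrist','w9.png');goto([541,-51],250)
for s in(-110,-48,11,66,117):print(s,proj(w,[*slot(s),86]).round())
```

```text
pos [530.2 -51.8 229.3] yaw -83.98 tilt 0.15 w 34.1 F [-0.2  0.7 -0.5] t 41.2
 turn about z 0  shift cm before turn [ 0.04 -1.08 -2.07]  after turn [ 0.04 -1.08 -2.07]
-110 [391. 201.]
-48 [324. 201.]
11 [257. 201.]
66 [196. 202.]
117 [144. 202.]
```

View pics/w9.png

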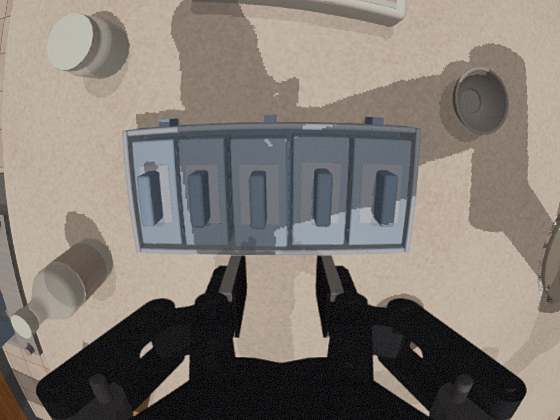

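w9: all five cassettes stand side by side in the tray, ribs at columns 149, 199, 258, 323 and 385, and all down flat inside the rim. Now to the console.

Emit:
servo_tool(rows=[[0.4, 4, -0.5, -1, 0, 0, 0], [0.4, 4.5, -0.5, -1, 0, 0, 0], [0.4, 4.5, -0.5, -1, 0, 0, 0], [0.4, 4.5, 0, 0, 0, 0, 0], [0.4, 2, 0, 0, 0, 0, 0], [0.4, 0, 0, 0, 0, 0, 0], [0.4, 0, 0, 0, 0, 0, 0], [0.4, 0, 0, 0, 0, 0, 0]])

```text
clock: 42.05
position: [566.0, -243.0, 259.9]
ee_rot: [0.744, -0.668, -0.001, 0.0]
contact_force: [0.3, 0.4, 0.5]
gripper_width: 33.9
```

Run:
```python
from h import *
w=grab('wrist','w10.png');np.savez('w10.npz',**w);goto([541,-250],250)
o=ortho(w,400,670,-420,-240,65,2.9);cv2.imwrite('pics/o10.png',o)
```

```text
pos [ 566.2 -242.9  260.3] yaw -83.87 tilt 0.05 w 34.1 F [-0.3 -0.2  0.6] t 42.1
 turn about z 0  shift cm before turn [0.44 2.58 1.03]  after turn [0.44 2.58 1.03]
```

View pics/o10.png

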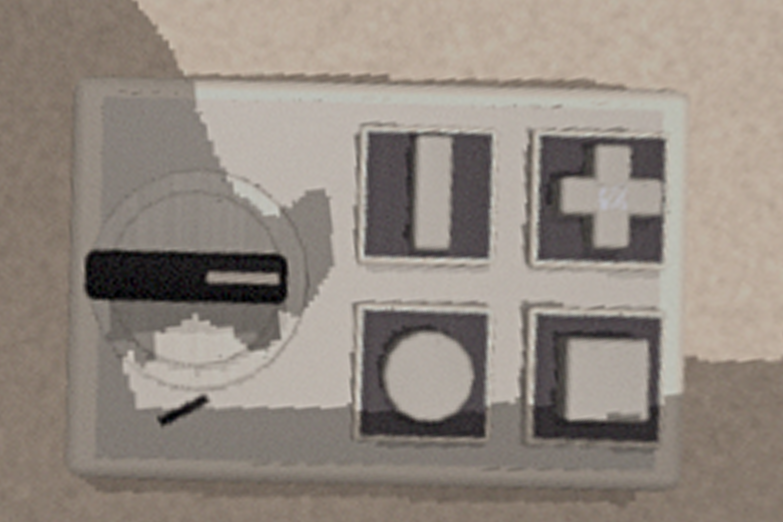

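Rectified console: round at (429,376), cross (612,195), square (608,379), bar (433,191), knob (187,275). Key spacings come out at 62–64 mm and the console yaw at about -1.2°. Turning the tool to grip the knob across its bar.

Emit:
servo_tool(rows=[[0.5, 0, 0, 0, 0, 0, -8.3], [0.5, 0, 0, 0, 0, 0, -8.3], [0.5, 0, 0, 0, 0, 0, -8.3], [0.5, 0, 0, 0, 0, 0, -8.3], [0.5, 0, 0, 0, 0, 0, -8.3], [0.5, 0, 0, 0, 0, 0, -8.3], [0.5, 0, 0, 0, 0, 0, -8.3], [0.5, 0, 0, 0, 0, 0, -8.3], [0.5, 0, 0, 0, 0, 0, -8.3], [0.5, 0, 0, 0, 0, 0, -8.0], [0.5, 0, 0, 0, 0, 0, 0]])

```text
clock: 43.2
position: [566.7, -242.8, 260.6]
ee_rot: [1.0, -0.01, 0.0, -0.0]
contact_force: [0.0, -0.2, -0.3]
gripper_width: 42.7
```

Run:
```python
from h import *
goto([602.8,-324.6],150,-1.2)
```

```text
pos [ 566.7 -242.8  260.6] yaw -1.16 tilt 0.01 w 42.7 F [ 0.  -0.2 -0.3] t 43.2
 turn about z 0.04  shift cm before turn [ 3.78  8.1  11.06]  after turn [ 3.78  8.1  11.06]
```

Emit:
servo_tool(rows=[[0.5, 1.3, 2.7, 2, 0, 0, 0], [0.5, 1.3, 2.7, 2, 0, 0, 0], [0.5, 1.2, 2.7, 2, 0, 0, 0], [0.5, 0, 0, 2.5, 0, 0, 0], [0.5, 0, 0, 2.5, 0, 0, 0], [0.5, 0, 0, 0, 0, 0, 0], [0.5, 0, 0, 0, 0, 0, 0]])

```text
clock: 43.9
position: [603.2, -325.5, 150.9]
ee_rot: [1.0, -0.011, -0.0, 0.0]
contact_force: [-0.2, 0.2, -0.2]
gripper_width: 42.6
```

Run:
```python
from h import *
w=grab('wrist','w11.png');cv2.imwrite('pics/o11.png',ortho(w,560,650,-370,-280,97,5))
goto([602.8,-324.6],80,-1.2)
```

```text
pos [ 603.9 -325.8  152.1] yaw -1.25 tilt 0.14 w 43.1 F [ 0.1 -0.4  0.1] t 44.0
 turn about z -0.05  shift cm before turn [-0.12 -0.12  7.21]  after turn [-0.12 -0.12  7.21]
```

View pics/o11.png

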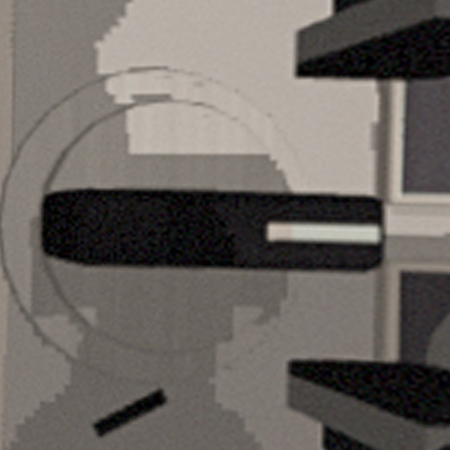

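o11: bar knob centred near y=-324, x≈604, which matches the estimate to 1 mm. Grip it.

Emit:
servo_tool(rows=[[0.5, 0, -0.1, 2.5, 0, 0, 0], [0.5, 0, 0, 2.5, 0, 0, 0], [0.5, 0, 0, 1.3, 0, 0, 0], [0.5, 0, 0, 0.7, 0, 0, 0], [0.5, 0, 0, 0, 0, 0, 0], [0.5, 0, 0, 0, 0, 0, 0], [0, 0, 0, 0, 0, 0, 0], [0, 0, 0, 0, 0, 0, 0], [0, 0, 0, 0, 0, 0, 0], [0, 0, 0, 0, 0, 0, 0], [0, 0, 0, 0, 0, 0, 0]])

```text
clock: 45.05
position: [603.7, -323.3, 82.0]
ee_rot: [1.0, -0.011, 0.001, -0.001]
contact_force: [-0.1, 6.3, 3.7]
gripper_width: 14.5
```

Run:
```python
from h import *
goto([602.8,-324.6],80,-75.7)
```

```text
pos [ 603.7 -323.3   82. ] yaw -1.24 tilt 0.12 w 14.5 F [-0.1  6.3  3.7] t 45.0
 turn about z 74.46  shift cm before turn [-0.08  0.13  0.2 ]  after turn [0.11 0.12 0.2 ]
```

Emit:
servo_tool(rows=[[0, 0, -0.1, 0, 0, 0, 4], [0, 0, 0, 0, 0, 0, 8], [0, 0, 0, 0, 0, 0, 8], [0, 0, 0, 0, 0, 0, 8], [0, 0, 0, 0, 0, 0, 8], [0, 0, 0, 0, 0, 0, 8], [0, 0, 0, 0, 0, 0, 8], [0, 0, 0, 0, 0, 0, 8], [0, 0, 0, 0, 0, 0, 8], [0, 0, 0, 0, 0, 0, 6], [0, 0, 0, 0, 0, 0, 0], [0, 0, 0, 0, 0, 0, 0]])

```text
clock: 46.25
position: [603.3, -323.6, 82.0]
ee_rot: [0.793, -0.61, 0.0, -0.0]
contact_force: [-1.9, 3.8, 6.5]
gripper_width: 15.4
```

Run:
```python
from h import *
s=read_state();goto([602.8,-324.6],80,-75.7);print(s['wrist_torque'])
```

```text
pos [ 603.3 -323.6   82. ] yaw -75.13 tilt 0.07 w 15.4 F [-1.9  3.8  6.5] t 46.2
 turn about z 0.57  shift cm before turn [0.09 0.08 0.2 ]  after turn [0.09 0.08 0.2 ]
[ 1.27351643  0.41745632 -0.18018081]
```

Emit:
servo_tool(rows=[[0.4, 0, 0, 0, 0, 0, 0], [0.4, 0, 0, 0, 0, 0, 0], [0.4, 0, 0, 0, 0, 0, 0], [0.4, 0, 0, -3, 0, 0, 0], [0.4, 0, 0, -4, 0, 0, 0], [0.4, -2, 0, -4, 0, 0, 0], [0, -4, 0, -2, 0, 0, 0], [0, -3, 0, 0, 0, 0, 0], [0, 0, 0, 0, 0, 0, 0], [0, 0, 0, 0, 0, 0, 0]])

```text
clock: 47.25
position: [580.1, -236.5, 210.6]
ee_rot: [0.793, -0.61, 0.0, 0.0]
contact_force: [0.5, -0.2, -0.8]
gripper_width: -0.1
```

Run:
```python
from h import *
w=grab('wrist','w12.png');goto([521.3,-289.9],95)
o=ortho(w,400,670,-420,-240,65,2.9);cv2.imwrite('pics/o12.png',o)
```

```text
pos [ 580.1 -237.1  210.2] yaw -75.22 tilt 0.02 w -0.1 F [0.5 0.4 0.3] t 47.3
 turn about z 0  shift cm before turn [ 3.6   7.03 11.52]  after turn [ 3.6   7.03 11.52]
```

View pics/o12.png

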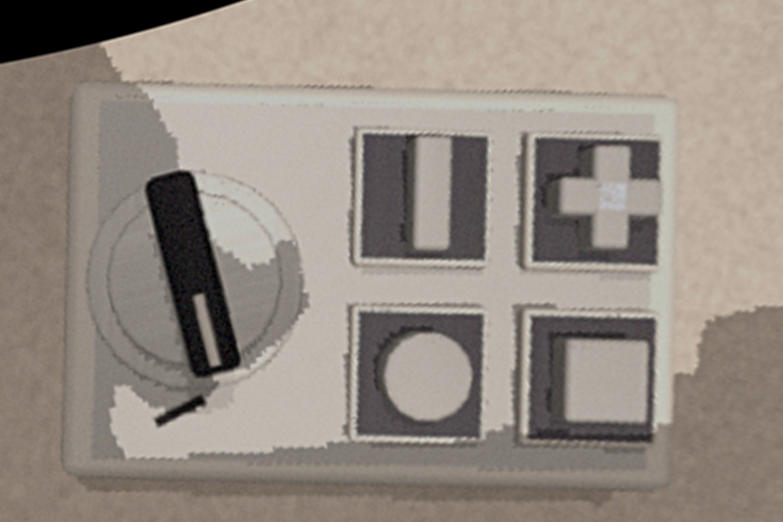

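o12: the bar has turned about 75° clockwise (white mark now at (210,330)), so the selector is at its far stop. Keys are unchanged. Next, above round.

Emit:
servo_tool(rows=[[0, 1.8, 3.5, 2, 0, 0, 0], [0, 1.8, 3.5, 2, 0, 0, 0], [0, 0, 0, 4, 0, 0, 0], [0, 0, 0, 3.5, 0, 0, 0], [0, 0, 0, 0, 0, 0, 0], [0, 0, 0, 0, 0, 0, 0], [0, 0, 0, 0, 0, 0, 0]])

```text
clock: 48.0
position: [523.2, -290.4, 97.2]
ee_rot: [0.792, -0.61, 0.002, -0.0]
contact_force: [0.2, 0.0, 0.4]
gripper_width: -0.2
```

Run:
```python
from h import *
goto([521.3,-289.9],80)
```

```text
pos [ 523.2 -290.4   97.2] yaw -75.22 tilt 0.2 w -0.2 F [0.2 0.  0.4] t 48.0
 turn about z 0  shift cm before turn [-0.1   0.17  1.72]  after turn [-0.1   0.17  1.72]
```

Emit:
servo_tool(rows=[[0, -0.1, 0.2, 1.7, 0, 0, 0], [0, 0, 0, 0.5, 0, 0, 0], [0, 0, 0, 0.4, 0, 0, 0], [0, 0, 0, 0, 0, 0, 0], [0, 0, 0, 0, 0, 0, 0]])

```text
clock: 48.5
position: [520.0, -289.1, 70.8]
ee_rot: [0.792, -0.61, 0.001, -0.0]
contact_force: [-0.7, 2.0, 4.8]
gripper_width: -0.0
```

Emit:
servo_tool(rows=[[0, 0, 0, 0.2, 0, 0, 0], [0, 0, 0, 0, 0, 0, 0], [0, 0, 0, 0, 0, 0, 0]])

```text
clock: 48.8
position: [520.0, -289.1, 70.0]
ee_rot: [0.792, -0.61, 0.001, -0.0]
contact_force: [-2.4, 5.0, 12.6]
gripper_width: -0.1
```

Emit:
servo_tool(rows=[[0, 0, 0, -1.5, 0, 0, 0], [0, 0, 0, -2, 0, 0, 0], [0, 0, 0, -1, 0, 0, 0], [0, 0, 0, 0, 0, 0, 0]])

```text
clock: 49.2
position: [520.5, -289.5, 114.1]
ee_rot: [0.792, -0.61, 0.002, -0.001]
contact_force: [-0.1, 0.2, 0.4]
gripper_width: 0.2
```

Run:
```python
from h import *
goto([457.5,-353.3],100)
```

```text
pos [ 520.5 -289.5  114.1] yaw -75.24 tilt 0.24 w 0.2 F [-0.1  0.2  0.4] t 49.2
 turn about z 0  shift cm before turn [4.57 7.72 1.39]  after turn [4.57 7.72 1.39]
```

Round bottomed out (12.6 N at TCP z 70). Cross next.

Emit:
servo_tool(rows=[[0, 2.3, 3.9, 0, 0, 0, 0], [0, 2.3, 3.8, 1, 0, 0, 0], [0, 0, 0, 0, 0, 0, 0], [0, 0, 0, 0, 0, 0, 0]])

```text
clock: 49.6
position: [455.4, -353.7, 101.3]
ee_rot: [0.791, -0.611, -0.001, 0.0]
contact_force: [0.2, -0.4, 0.4]
gripper_width: -0.2
```

Emit:
servo_tool(rows=[[0, 0, 0, 2, 0, 0, 0], [0, 0, 0, 0.9, 0, 0, 0], [0, 0, 0, 0.4, 0, 0, 0], [0, 0, 0, 0.2, 0, 0, 0], [0, 0, 0, 0, 0, 0, 0], [0, 0, 0, 0, 0, 0, 0]])

```text
clock: 50.2
position: [457.1, -352.5, 70.0]
ee_rot: [0.793, -0.61, -0.0, 0.0]
contact_force: [-4.2, 4.0, 12.9]
gripper_width: 0.0
```

Emit:
servo_tool(rows=[[0, 0, 0, -1.5, 0, 0, 0], [0, 0, 0, -2, 0, 0, 0], [0, 0, 0, -1, 0, 0, 0], [0, 0, 0, 0, 0, 0, 0]])

```text
clock: 50.6
position: [457.9, -353.2, 114.0]
ee_rot: [0.792, -0.61, 0.002, -0.0]
contact_force: [0.5, -0.7, -0.1]
gripper_width: 0.0
```

Run:
```python
from h import *
goto([458.6,-288.9],100)
```

```text
pos [ 457.9 -353.2  114. ] yaw -75.19 tilt 0.21 w 0.0 F [ 0.5 -0.7 -0.1] t 50.6
 turn about z 0  shift cm before turn [-6.2  -1.7   1.39]  after turn [-6.2  -1.7   1.39]
```

Cross fully down (12.9 N) and released. Square next.

Emit:
servo_tool(rows=[[0, -3.1, -0.8, 0, 0, 0, 0], [0, -3.1, -0.9, 1, 0, 0, 0], [0, 0, 0, 0, 0, 0, 0], [0, 0, 0, 0, 0, 0, 0]])

```text
clock: 51.0
position: [457.1, -288.2, 101.7]
ee_rot: [0.793, -0.61, -0.001, 0.0]
contact_force: [0.0, -1.5, -0.1]
gripper_width: 0.1
```

Emit:
servo_tool(rows=[[0, 0, 0, 2, 0, 0, 0], [0, 0, 0, 0.9, 0, 0, 0], [0, 0, 0, 0.4, 0, 0, 0], [0, 0, 0, 0.2, 0, 0, 0], [0, 0, 0, 0, 0, 0, 0], [0, 0, 0, 0, 0, 0, 0]])

```text
clock: 51.6
position: [457.2, -289.3, 69.9]
ee_rot: [0.792, -0.61, 0.0, 0.0]
contact_force: [-4.2, 4.7, 15.0]
gripper_width: -0.2
```

Emit:
servo_tool(rows=[[0, 0, 0, -1.5, 0, 0, 0], [0, 0, 0, -2, 0, 0, 0], [0, 0, 0, -1, 0, 0, 0], [0, 0, 0, 0, 0, 0, 0]])

```text
clock: 52.0
position: [458.1, -289.6, 113.9]
ee_rot: [0.792, -0.611, 0.002, -0.001]
contact_force: [0.5, -0.1, -0.0]
gripper_width: -0.2
```

Run:
```python
from h import *
goto([519.9,-354.6],100)
```

```text
pos [ 458.1 -289.6  113.9] yaw -75.27 tilt 0.19 w -0.2 F [ 0.5 -0.1 -0. ] t 52.0
 turn about z 0  shift cm before turn [ 7.86 -4.32  1.41]  after turn [ 7.86 -4.32  1.41]
```

Square is done. Now bar, then retreat towards the tray side to check.

Emit:
servo_tool(rows=[[0, 3.9, -2.1, 0, 0, 0, 0], [0, 4, -2.2, 1, 0, 0, 0], [0, 0, 0, 0, 0, 0, 0], [0, 0, 0, 0, 0, 0, 0], [0, 0, 0, 0, 0, 0, 0]])

```text
clock: 52.5
position: [517.9, -353.8, 101.5]
ee_rot: [0.792, -0.611, -0.001, 0.0]
contact_force: [-0.5, 0.4, -0.3]
gripper_width: 0.3
```

Emit:
servo_tool(rows=[[0, 0, 0, 2, 0, 0, 0], [0, 0, 0, 0.9, 0, 0, 0], [0, 0, 0, 0.4, 0, 0, 0], [0, 0, 0, 0.2, 0, 0, 0], [0, 0, 0, 0, 0, 0, 0], [0, 0, 0, 0, 0, 0, 0]])

```text
clock: 53.1
position: [518.0, -353.4, 70.0]
ee_rot: [0.792, -0.61, -0.001, 0.0]
contact_force: [-4.4, 4.9, 10.3]
gripper_width: 0.0
```

Emit:
servo_tool(rows=[[0, 0, 0, -1.5, 0, 0, 0], [0, 0, 0, -3, 0, 0, 0], [0, 0, 0, -4.5, 0, 0, 0], [0, -2, 0, -4, 0, 0, 0], [0, -4, 0, -2, 0, 0, 0], [0, -4, 0, -2, 0, 0, 0], [0, -4, 0, -2, 0, 0, 0], [0, -4, 0, -2, 0, 0, 0], [0, -4, 0, -2, 0, 0, 0], [0, 0, 0, 0, 0, 0, 0], [0, 0, 0, 0, 0, 0, 0]])

```text
clock: 54.2
position: [462.6, -140.7, 298.5]
ee_rot: [0.793, -0.61, 0.001, -0.001]
contact_force: [0.3, -0.6, -1.8]
gripper_width: -0.1
```

Run:
```python
from h import *
w=grab('wrist','w13.png');goto([541,-51],250)
```

```text
pos [ 462.5 -141.4  297.6] yaw -75.21 tilt 0.02 w 0.3 F [ 0.2 -0.8  0.8] t 54.2
 turn about z 0  shift cm before turn [-6.73 -9.89  4.76]  after turn [-6.73 -9.89  4.76]
```

View pics/w13.png

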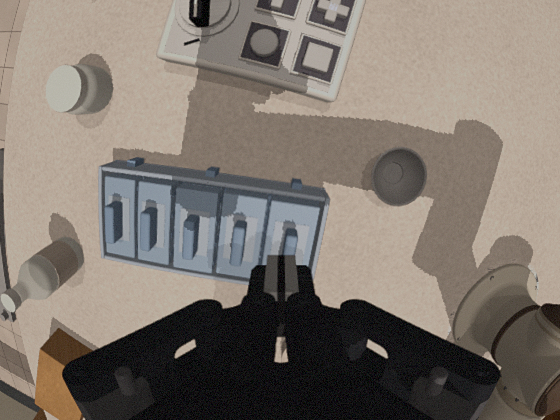

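w13: all five cassettes stand flat in the tray, the knob is still at its far position (top, near (199,10)), and the jar and bottle are in place. The gripper is free. Handing in.

Run:
```python
from h import *
print(job_done())
```

```text
the job is handed in; nothing more can be done
None
```

The job is handed in at about 54 s of the 210 s allowed; it reports no verdict, so I can only give my own checks.

- **Cassettes:** all five were present, and I packed them side by side in the tray. The wrist picture after the last release and the one before handing in both show all five standing flat inside the rim. None had been knocked aside when I came to grip it.
- **Selector:** I gripped it by the bar and turned it about 74° clockwise. A picture after release shows the bar staying about 75° over, so it is at its far stop.
- **Keys:** I pressed them in the order round, cross, square, bar. Each bottomed out at 10–15 N with the tool at z = 70 mm. I lifted clear after each one, and the force went back to about zero.
- **Bystanders:** jar and bottle stand in place in the last picture. Tape and notepad were not in that view; the arm did not go down beside either of them.
- **Disagreements:**
  - My first rough readings from the scene and side pictures were 10–30 mm apart, so I worked from the wrist camera.
  - The wrist camera measured known sizes about 2 % small. I corrected for that, and the grasps agreed to about 1–2 mm.

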